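# Set the depth stop of a gauge stand on a rock sample and lock it

## Task

Take the thickness of the rough rock sample lying on the gauge stand: push the stop rod down by its top knob until its foot rests on the stone, pressing only lightly because the stone chips easily, then swing the lock lever down as far as it goes so that the clamp is tight. Leave the rod touching the stone and locked, do not shift the stone, and leave the other things on the bench where they are.

Things in the scene. Friction and masses are not known exactly. Their poses are not given: they have to be found in the camera images.
- stand: Heavy gauge stand that does not move: dark grey cast base 235 x 150 x 30 mm, a round steel anvil 130 mm across on it (its top 40 mm above the bench), a 25 mm steel column (top 215 mm above the bench, 105 mm from the rod) and a cast arm at 118 to 162 mm height. Origin on the bench straight below the stop rod's axis; +x points from the rod to the column, z up; the lock lever is on the -x side.
- stop_rod (a joint): How far the stop rod has been pushed down, in m: 0 is fully up (foot tip 105 mm above the bench), range 0 to 0.058. 10 mm vertical steel rod in the end of the arm, parked 0 to 12 mm down. It stays at the height where it is left: its bush drags, so that about 3 N of downward push moves it while the clamp is slack; a tight clamp holds it against 20 N. Move it at some 10 mm/s when feeling for the stone.
- stop_knob (a point): Centre of the flat top of the stop rod's black round knob, 32 mm across and 16 mm thick, 161 mm above the foot tip and moving with it.
- stop_foot (a point): Lowest point of the stop rod's foot, a rounded, slightly soft nylon tip 9 mm across.
- lock_lever (a joint): Angle of the lock lever in rad: 0 is slack, with the lever 60 degrees above level; it grows as the lever is swung down, to a stop at 1.15 (6 degrees below level). Starts between 0 and 0.2. It is stiff (about 0.35 N m) and stays where it is left; from about 0.7 the clamp bites and the torque grows towards the stop; pushing down on the ball takes some 4 to 9 N. It is tight above 1.0.
- lever_ball (a point): Centre of the black ball, 19 mm across, at the end of the lock lever. In the stand's frame the lever turns about a level line along y through x = -24 mm, z = 140 mm; the ball is 95 mm from that line, at y = +18 mm, on its -x side.
- stone: Loose brown-grey rock sample on the anvil under the stop foot, about 100 x 80 mm, wedge-shaped, 0.25 to 0.55 kg. Sawn flat underneath (origin in the middle of that face, on the anvil), rough and uneven on top: anywhere from 25 to 44 mm thick where the foot may land, which is 15 to 30 mm from the stone's middle, so its height there must be felt. Brittle: it chips if the foot presses on it with 12 N or more; 2 to 6 N is right.
- petri_dish: Bystander: open glass dish, 90 mm across, 15 mm high; origin in the middle of its underside.
- slide_box: Bystander: grey box with white lid for glass slides, 94 x 84 x 34 mm; origin in the middle of its underside.
- magnifier: Bystander: hand lens lying flat, lens ring 56 mm across, black handle along its -x, 132 mm long in all; origin under the lens.
- small_stone: Bystander: small dark grey stone, about 60 x 46 x 25 mm; origin in the middle of its underside.
Mind the look-alikes: they are no part of the job. What is meant by the stone is not blue, orange or red, and is the smaller of those in its own colour.

How it is judged:
By the outcome, as a careful person would: the job done as asked, in the order asked, and still so for the second after the job is handed in, with the robot touching nothing.
It also fails if it takes over 51 s, if anything falls off the work surface, if the arm or the gripper's body presses on something with over 40 N, if the wrist force passes 120 N, or if a joint passes its speed limit or range.

## Robot

A 6-joint arm with a two-finger parallel gripper is mounted at the origin on the work surface. World frame = base frame: x ahead of the robot, y to its left, z up, the work surface at z = 0. Lengths are in m, angles in rad, forces in N, time in s.
With the tool pointing down it reaches from about 0.375 to 0.9 m from the base axis. Payload 3.1 kg.
Tool frame: the origin (TCP) lies on the centre line of the jaws, within the pads' length; the fingertips stand 8 mm ahead of it and the grasp point (between the pads) lies 11 mm behind it; x points along the fingers, y is the direction in which the jaws open and shut, and the axes are right-handed (so a half turn about x gives the same grasp; the last joint's range is limited). The gripper opens to 87 mm and grips with 3 to 60 N. Pads are 19 mm wide; open, the fingers measure 117 mm over their backs; the gripper's body (75 mm by 190 mm) begins 51 mm behind the grasp point.
Start: joints at [-1.437, 0.527, 1.433, -0, 1.181, -0.178], TCP at [0.192, -0.595, 0.231] pointing down, gripper open.
Joint ranges: [-3.08, 3.08], [-0.75, 2.2], [0.22, 2.44], [-1.43, 4.57], [0, 2.65], [-2.85, 2.85]. Speed limits (rad/s): [2.79, 2.79, 3.14, 3.14, 3.14, 3.14].

## Interface

Orientations are given as a unit quaternion [x, y, z, w].
In Python, from plant import * gives the robot as it stands.
- The arm moves only by the tool move_arm, never from a script. Its argument "steps" is a list of rows, each a list of 2 entries, a list of its own where there are three numbers: the shift along the tool's x, y, z as a fraction of full scale, then the turn, a rotation vector about the tool's x, y, z as a fraction of full scale. A call has 1 to 20 rows; each row is the pose to reach, as a shift and turn from the pose measured when the call began, along the tool's axes at that moment, turning the shorter way round; what a row does not reach only later rows make up. Full scale, the value 1, is 10 cm for a shift and pi rad for a turn. A row lasts 1/8 s, in which the tool goes at most 62.5 mm and 10.7 degrees, less where a joint would pass 70% of its speed; a pose out of reach is approached as far as the arm can. A call with a number of a shift or a turn outside -1 to 1 is refused whole. A call with a gripper value outside its range is refused whole. "gripper" is the gripper command: -1 is shut, 1 is fully open, values between are in proportion, set as the call begins (left out, the last holds). The fingers move at their own pace and stop on an object; the grip force is fixed at half the most. Time passes only in rows, so rows that repeat a pose let the fingers close. It gives the time, the measured TCP pose, the force and the opening at its end, in the units of the state.
- state(): the state, without advancing time (a new reading comes with each control period).
- grab_frame(name): name is "side" or "top" or "wrist"; returns a dict with "pixels" (480x640x3 uint8, blue, green, red), "mtx" (3x3 intrinsics, pixels), "cam_to_world" (4x4, takes a point from camera to world coordinates). Camera axes: x right, y up, looking along -z (the intrinsics and any distortion apply to the point x, -y, -z); pixel columns grow to the right and rows downward; lengths in m; the calibration is good to about 2 mm. A picture is of the moment at which its call begins. There is no depth.
- sign_off(): hands the job in, once; it reports no verdict.
The state is a dict: "time": time; "joints": joint angles; "qd": joint speeds; "effort": joint torques, N m; "tool_pos": TCP position; "eef_rot": TCP orientation; "ft_force": force on the tool from outside, world axes, zero at the start; "wrist_torque": the same for the moment, N m; "width": finger opening in m.
Only numpy, scipy, OpenCV 4.12 (cv2) and the standard library are available. Lean on these libraries where they do the work, as an engineer would, in place of code of your own. Each camera call takes 0.05 s, during which the arm holds its last target.

## Working session

There is one attempt and no reset: what is moved stays moved. The work goes in short steps, Python scripts to look and compute and a tool call to move; the robot and the scene stay as the last step left them, time stands still between calls to the robot, and variables do not carry over. Pictures are saved under pics/ and viewed, and the job is handed in when it is done.

Besides the shell and the picture viewer there is one more tool, called after "Request:" in YAML: its name, and indented under it one key for each argument. move_arm: Moves the arm, as the interface text tells. Its arguments: {"type":"object","properties":{"steps":{"type":"array","items":{"type":"array"}},"gripper":{"type":"number"}},"required":["steps"]}

```bash
mkdir -p pics; ls
python3 - <<'E'
from plant import *
import cv2,json,numpy as np
s=state();print({k:np.round(v,4).tolist() for k,v in s.items()})
for n in("side","top","wrist"):
    f=grab_frame(n);cv2.imwrite(f"pics/{n}0.png",f["pixels"]);np.savez(f"pics/{n}0.npz",mtx=f["mtx"],T=f["cam_to_world"]);print(n,np.round(f["mtx"],1).tolist(),np.round(f["cam_to_world"],3).tolist(),f.keys())
E
```

```text
pics
{'time': 0.0, 'joints': [-1.4365, 0.5285, 1.4339, -0.0, 1.1814, -0.1785], 'qd': [0.0007, -0.0002, -0.0014, -0.0002, 0.0005, 0.0], 'effort': [-0.001, -44.0049, -17.6591, 0.0633, 0.0584, -0.0002], 'tool_pos': [0.1922, -0.5939, 0.2296], 'eef_rot': [0.6985, 0.1109, -0.6985, 0.1094], 'ft_force': [-0.0013, 0.7343, -0.5123], 'wrist_torque': [-0.0087, 0.0072, -0.0179], 'width': 0.0874}
side [[454.9, 0.0, 315.4], [0.0, 454.9, 243.5], [0.0, 0.0, 1.0]] [[0.994, 0.077, -0.077, 0.502], [-0.108, 0.598, -0.794, -0.722], [-0.015, 0.798, 0.603, 0.749], [0.0, 0.0, 0.0, 1.0]] dict_keys(['pixels', 'mtx', 'cam_to_world'])
top [[515.1, 0.0, 311.1], [0.0, 515.1, 235.3], [0.0, 0.0, 1.0]] [[-0.02, 0.998, -0.062, 0.508], [-1.0, -0.022, -0.019, -0.001], [-0.02, 0.062, 0.998, 1.355], [0.0, 0.0, 0.0, 1.0]] dict_keys(['pixels', 'mtx', 'cam_to_world'])
wrist [[358.6, 0.0, 320.6], [0.0, 358.6, 230.8], [0.0, 0.0, 1.0]] [[0.308, 0.915, 0.26, 0.262], [-0.951, 0.297, 0.082, -0.571], [-0.002, -0.273, 0.962, 0.384], [0.0, 0.0, 0.0, 1.0]] dict_keys(['pixels', 'mtx', 'cam_to_world'])
```

View pics/side0.png

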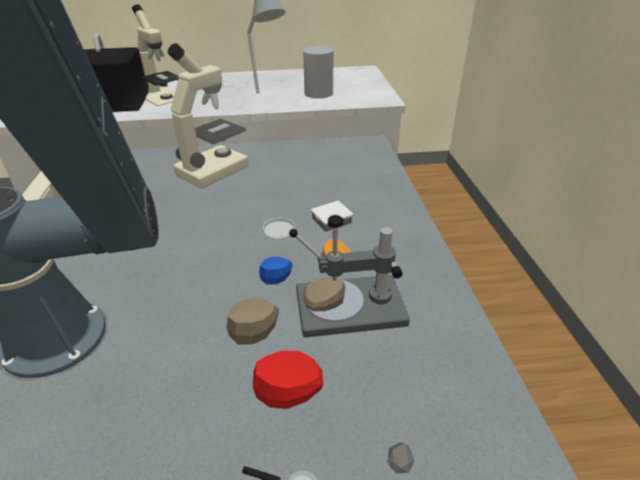

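View pics/top0.png

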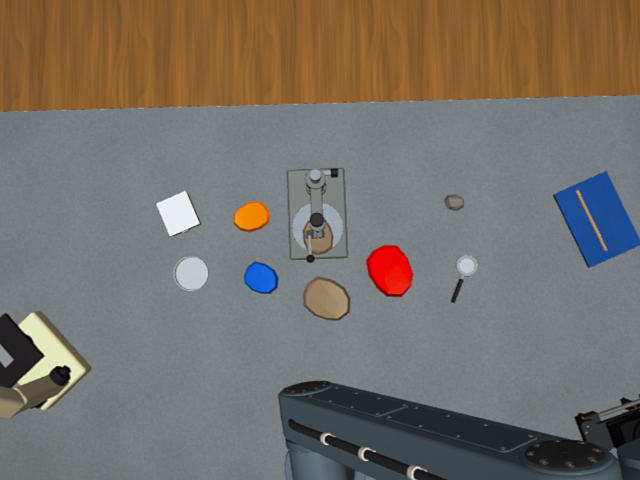

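Brown candidates: the stone on the anvil (top 318,236; side 324,292) and a larger loose brown one (top 327,298; side 252,319). Blue (261,278), orange (252,216) and red (390,270) are excluded, and the small dark grey stone (455,202) is a bystander. I choose the one on the anvil. There is one stand, with the knob at top 317,220 / side 336,221 and the ball at top 310,259 / side 293,233. Next I check close crops and measure.

```bash
cat > h.py <<'E'
import numpy as np,cv2
def ray(z,uv):
    K,T=z["mtx"],z["T"]
    d=np.array([(uv[0]-K[0,2])/K[0,0],-(uv[1]-K[1,2])/K[1,1],-1.0])
    d=T[:3,:3]@d;return T[:3,3],d/np.linalg.norm(d)
def onplane(z,uv,h):
    o,d=ray(z,uv);return o+d*(h-o[2])/d[2]
def tri(z1,u1,z2,u2):
    o1,d1=ray(z1,u1);o2,d2=ray(z2,u2)
    t=np.linalg.lstsq(np.c_[d1,-d2],o2-o1,rcond=None)[0]
    a=o1+d1*t[0];b=o2+d2*t[1];return (a+b)/2,np.linalg.norm(a-b)
def proj(z,p):
    K,T=z["mtx"],z["T"];c=T[:3,:3].T@(np.array(p)-T[:3,3]);return K[0,0]*c[0]/-c[2]+K[0,2],-K[1,1]*c[1]/-c[2]+K[1,2]
E
python3 - <<'E'
import cv2,numpy as np
s=cv2.imread("pics/side0.png");t=cv2.imread("pics/top0.png")
a=cv2.resize(s[200:340,280:420],(600,600),interpolation=cv2.INTER_CUBIC)
b=cv2.resize(t[160:270,265:375],(600,600),interpolation=cv2.INTER_CUBIC)
cv2.imwrite("pics/cs.png",a);cv2.imwrite("pics/ct.png",b)
for n,im,(x0,y0,x1,y1) in (("s",s,(280,200,420,340)),("t",t,(280,160,360,270))):
    m=(im[y0:y1,x0:x1].max(2)<35).astype(np.uint8)
    k,l,st,c=cv2.connectedComponentsWithStats(m)
    for i in range(1,k):
        if st[i,4]>8: print(n,st[i]+[x0,y0,0,0,0],c[i]+[x0,y0])
E
```

```text
s [329 219  14   8  57] [334.73684211 223.61403509]
s [290 231   6   6  22] [292.54545455 233.77272727]
s [391 268  10   9  54] [395.83333333 272.74074074]
t [331 173   6   4  15] [333.53333333 174.73333333]
t [307 255   7   7  28] [310.         258.14285714]
```

View pics/cs.png

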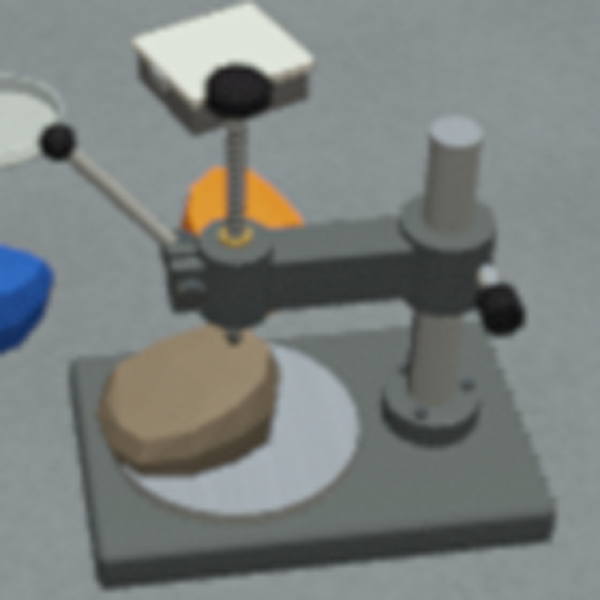

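View pics/ct.png

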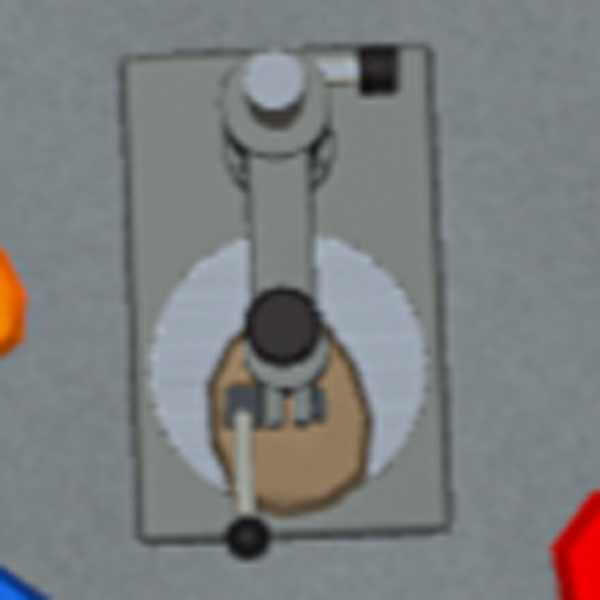

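The crops show the smaller brown stone on the anvil under the foot, with the knob, ball and column top clear in both views.

Run:
```python
from h import *
S=np.load("pics/side0.npz");Tp=np.load("pics/top0.npz")
k,e=tri(Tp,(316.5,219.3),S,(335.7,220.8));print("knob",k,e)
b,e=tri(Tp,(310,258.3),S,(293.2,232.9));print("ball",b,e)
c,e=tri(Tp,(315,174.6),S,(386,230.7));print("coltop",c,e, onplane(Tp,(315,174.6),.215),onplane(S,(386,230.7),.215))
print("knob-col",np.linalg.norm((k-c)[:2]))
a=onplane(Tp,(265+290/5.4545,160+368/5.4545),.04);print("anvil ctr",a)
for p in((125,58),(428,44),(450,525),(140,540)):print(onplane(Tp,(264.6+p[0]/5.4545,159.6+p[1]/5.4545),.03).round(3))
yaw=np.arctan2(*(c-k)[1::-1]);print("yaw",yaw)
R=np.array([[np.cos(yaw),-np.sin(yaw)],[np.sin(yaw),np.cos(yaw)]])
print("ball in stand",R.T@(b-k)[:2],b[2])
```

```text
knob [0.61232774 0.00724877 0.24746485] 0.0021180085233048446
ball [0.52888938 0.02379082 0.21421232] 0.0016422905476184133
coltop [0.71582339 0.00871015 0.21319   ] 0.001797013841953527 [0.71459305 0.00883423 0.215     ] [0.71603365 0.0063164  0.215     ]
knob-col 0.10350596826701944
anvil ctr [0.60959693 0.00514526 0.04      ]
[0.761 0.082 0.03 ]
[ 0.765 -0.063  0.03 ]
[ 0.536 -0.068  0.03 ]
[0.532 0.079 0.03 ]
yaw 0.014119281517881012
ball in stand [-0.08319648  0.01771846] 0.21421231693004084
```

```bash
cat >> h.py <<'E'
from scipy.spatial.transform import Rotation as Ro
def plan(s,target,down=True,yaw=None):
    R=Ro.from_quat(s["eef_rot"]);d=np.array(target)-s["tool_pos"]
    print("pos",np.round(s["tool_pos"],4),"F",np.round(s["ft_force"],2),"w",round(float(s["width"]),4),"t",s["time"])
    print("tool shift (fs=0.1):",np.round(R.inv().apply(d)/.1,4))
    # wanted: x down, y along +-world y
    best=None
    for sg in(1,-1):
        x=np.array([0,0,-1.]);y=np.array([-.018*sg,sg,0]);y/=np.linalg.norm(y);W=Ro.from_matrix(np.c_[x,y,np.cross(x,y)])
        print("turn",sg,np.round((R.inv()*W).as_rotvec()/np.pi,4))
    print("axes\n",np.round(R.as_matrix(),3),"q",np.round(s["joints"],3))
E
python3 - <<'E'
from plant import *
from h import *
plan(state(),(.612,.0065,.30))
E
```

```text
pos [ 0.1923 -0.5941  0.2298] F [ 0.16 -0.9   0.01] w 0.0873 t 0.15
tool shift (fs=0.1): [-0.693  -4.4244 -5.8417]
turn 1 [-9.062e-01 -8.000e-04 -0.000e+00]
turn -1 [ 0.0938 -0.      0.0006]
axes
 [[-0.     0.308 -0.951]
 [ 0.002 -0.951 -0.308]
 [-1.    -0.002 -0.   ]] q [-1.436  0.528  1.434 -0.     1.181 -0.178]
```

Request:
move_arm:
  gripper: -1
  steps:
    - [[-0.35, -0.3, -0.4], [0.045, 0, 0]]
    - [[-0.7, -0.75, -1.0], [0.094, 0, 0]]
    - [[-0.7, -0.75, -1.0], [0.094, 0, 0]]
    - [[-0.7, -0.75, -1.0], [0.094, 0, 0]]

```text
time: 0.65
tool_pos: [0.265, -0.4917, 0.3005]
eef_rot: [-0.707, -0.007, 0.707, -0.007]
ft_force: [-0.4, -0.6, -0.9]
width: 0.0547
```

Request:
move_arm:
  steps:
    - [[0, -0.5, -0.35], [0, 0, 0]]
    - [[0, -1, -0.7], [0, 0, 0]]
    - [[0, -1, -0.7], [0, 0, 0]]

```text
time: 1.02
tool_pos: [0.3334, -0.3879, 0.2992]
eef_rot: [-0.706, -0.01, 0.708, -0.008]
ft_force: [-0.5, -1.4, -0.4]
width: 0.0249
```

Request:
move_arm:
  steps:
    - [[0, -0.5, -0.35], [0, 0, 0]]
    - [[0, -1, -0.7], [0, 0, 0]]
    - [[0, -1, -0.7], [0, 0, 0]]

```text
time: 1.4
tool_pos: [0.4018, -0.285, 0.2985]
eef_rot: [-0.706, -0.012, 0.708, -0.009]
ft_force: [-0.2, -0.4, 0.0]
width: 0.0015
```

Request:
move_arm:
  steps:
    - [[0, -0.5, -0.35], [0, 0, 0]]
    - [[0, -1, -0.7], [0, 0, 0]]
    - [[0, -1, -0.7], [0, 0, 0]]

```text
time: 1.78
tool_pos: [0.4701, -0.1827, 0.2981]
eef_rot: [-0.706, -0.013, 0.708, -0.011]
ft_force: [0.2, -1.4, -0.5]
width: 0.001
```

Request:
move_arm:
  steps:
    - [[0, -0.5, -0.35], [0, 0, 0]]
    - [[0, -1, -0.7], [0, 0, 0]]
    - [[0, -1, -0.7], [0, 0, 0]]

```text
time: 2.15
tool_pos: [0.5384, -0.0807, 0.2975]
eef_rot: [-0.706, -0.014, 0.708, -0.012]
ft_force: [-0.6, -0.1, -0.2]
width: 0.0003
```

Request:
move_arm:
  steps:
    - [[0, -0.45, -0.37], [0, 0, 0]]
    - [[0, -0.86, -0.75], [0, 0, 0]]
    - [[0, -0.86, -0.75], [0, 0, 0]]
    - [[0, -0.86, -0.75], [0, 0, 0]]

```text
time: 2.65
tool_pos: [0.6098, 0.0049, 0.2968]
eef_rot: [-0.705, -0.013, 0.709, -0.012]
ft_force: [0.3, -0.0, -0.3]
width: 0.0006
```

Run:
```python
from plant import *
from h import *
plan(state(),(.612,.0065,.27))
for n in("side","wrist"):
    f=grab_frame(n);cv2.imwrite(f"pics/{n}1.png",f["pixels"]);np.savez(f"pics/{n}1.npz",mtx=f["mtx"],T=f["cam_to_world"])
s=cv2.imread("pics/side1.png");cv2.imwrite("pics/cs1.png",cv2.resize(s[160:320,260:420],(600,600),interpolation=cv2.INTER_CUBIC))
```

```text
pos [0.6098 0.0049 0.2968] F [ 0.32 -0.03 -0.3 ] w 0.0006 t 2.65
tool shift (fs=0.1): [ 0.268  -0.0147 -0.0243]
turn 1 [-9.948e-01 -9.000e-04  2.400e-03]
turn -1 [0.0052 0.0015 0.0006]
axes
 [[-0.005  0.034 -0.999]
 [ 0.002 -0.999 -0.034]
 [-1.    -0.002  0.005]] q [-1.750e-01  4.430e-01  1.389e+00  1.000e-03  1.315e+00  1.361e+00]
```

View pics/cs1.png

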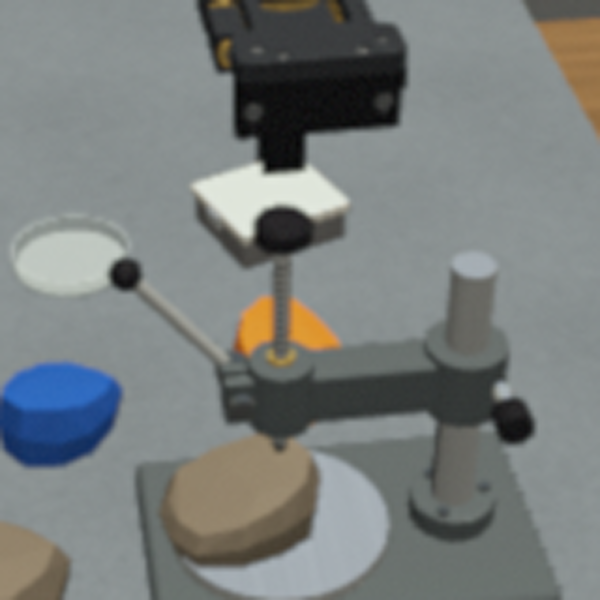

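View pics/wrist1.png

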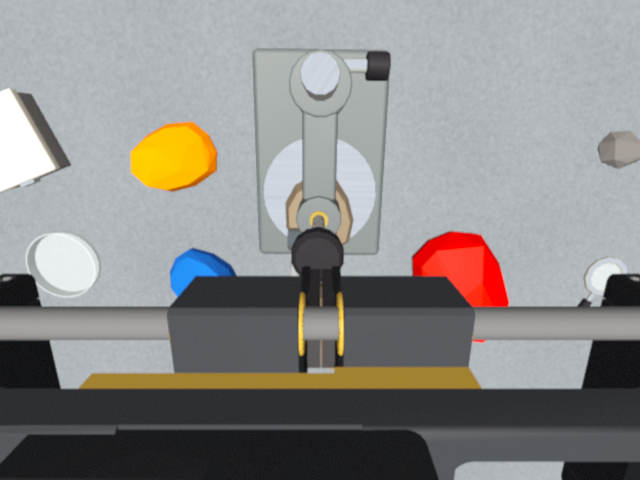

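The picture shows the shut fingertips straight above the knob (crop tip 283,170; knob 283,230), and the wrist view agrees. Now I lower.

Request:
move_arm:
  steps:
    - [[0.12, -0.01, -0.02], [0.005, 0.0015, 0.0006]]
    - [[0.2, -0.01, -0.02], [0.005, 0.0015, 0.0006]]
    - [[0.2, -0.01, -0.02], [0.005, 0.0015, 0.0006]]

```text
time: 3.12
tool_pos: [0.6104, 0.0061, 0.276]
eef_rot: [-0.706, -0.007, 0.708, -0.006]
ft_force: [-0.4, -0.0, -0.7]
width: 0.0004
```

Request:
move_arm:
  steps:
    - [[0.02, 0, 0], [0, 0, 0]]
    - [[0.04, 0, 0], [0, 0, 0]]
    - [[0.06, 0, 0], [0, 0, 0]]
    - [[0.08, 0, 0], [0, 0, 0]]
    - [[0.1, 0, 0], [0, 0, 0]]

```text
time: 3.75
tool_pos: [0.6104, 0.0062, 0.2659]
eef_rot: [-0.706, -0.007, 0.708, -0.006]
ft_force: [-0.2, -0.1, 0.3]
width: 0.0005
```

Tip at 0.258, no contact yet. I continue slowly.

Request:
move_arm:
  steps:
    - [[0.012, 0, 0], [0, 0, 0]]
    - [[0.025, 0, 0], [0, 0, 0]]
    - [[0.037, 0, 0], [0, 0, 0]]
    - [[0.05, 0, 0], [0, 0, 0]]

```text
time: 4.25
tool_pos: [0.6105, 0.0062, 0.2613]
eef_rot: [-0.707, -0.007, 0.708, -0.006]
ft_force: [-1.4, 0.3, 2.9]
width: 0.0006
```

Request:
move_arm:
  steps:
    - [[0.012, 0, 0], [0, 0, 0]]
    - [[0.025, 0, 0], [0, 0, 0]]
    - [[0.037, 0, 0], [0, 0, 0]]
    - [[0.05, 0, 0], [0, 0, 0]]

```text
time: 4.75
tool_pos: [0.6104, 0.0062, 0.2562]
eef_rot: [-0.707, -0.007, 0.708, -0.006]
ft_force: [-1.2, 0.7, 3.7]
width: 0.0004
```

Knob contact shows the expected drag of about 3 N, and the foot is now about 87 mm up. From here I feel in steps of about 1 mm.

Request:
move_arm:
  steps:
    - [[0.006, 0, 0], [0, 0, 0]]
    - [[0.012, 0, 0], [0, 0, 0]]

```text
time: 5.0
tool_pos: [0.6105, 0.0062, 0.2549]
eef_rot: [-0.707, -0.007, 0.708, -0.006]
ft_force: [-0.5, 0.6, 2.2]
width: 0.0004
```

Request:
move_arm:
  steps:
    - [[0.006, 0, 0], [0, 0, 0]]
    - [[0.012, 0, 0], [0, 0, 0]]

```text
time: 5.25
tool_pos: [0.6104, 0.0062, 0.2537]
eef_rot: [-0.707, -0.007, 0.708, -0.006]
ft_force: [-0.3, 0.5, 2.4]
width: 0.0003
```

Request:
move_arm:
  steps:
    - [[0.006, 0, 0], [0, 0, 0]]
    - [[0.012, 0, 0], [0, 0, 0]]

```text
time: 5.5
tool_pos: [0.6105, 0.0062, 0.2525]
eef_rot: [-0.707, -0.007, 0.708, -0.006]
ft_force: [-0.6, 0.4, 2.2]
width: 0.0004
```

Request:
move_arm:
  steps:
    - [[0.006, 0, 0], [0, 0, 0]]
    - [[0.012, 0, 0], [0, 0, 0]]

```text
time: 5.75
tool_pos: [0.6105, 0.0062, 0.2516]
eef_rot: [-0.707, -0.006, 0.708, -0.006]
ft_force: [-2.1, 0.6, 6.8]
width: 0.0002
```

Force jumped to 6.8 N and the travel lagged, so this looks like stone contact. I re-read while looking.

Run:
```python
from plant import *
from h import *
for i in range(2):
    f=grab_frame("side");s=state();print(s["time"],np.round(s["ft_force"],2),np.round(s["tool_pos"],4))
cv2.imwrite("pics/side2.png",f["pixels"])
s=f["pixels"];cv2.imwrite("pics/cs2.png",cv2.resize(s[200:340,280:420],(700,600)[:1]*2 if 0 else (600,600),interpolation=cv2.INTER_CUBIC))
```

```text
5.8 [-1.41 -0.49  5.5 ] [0.6104 0.0062 0.2516]
5.85 [-1.72  0.69  4.58] [0.6105 0.0062 0.2516]
```

View pics/cs2.png

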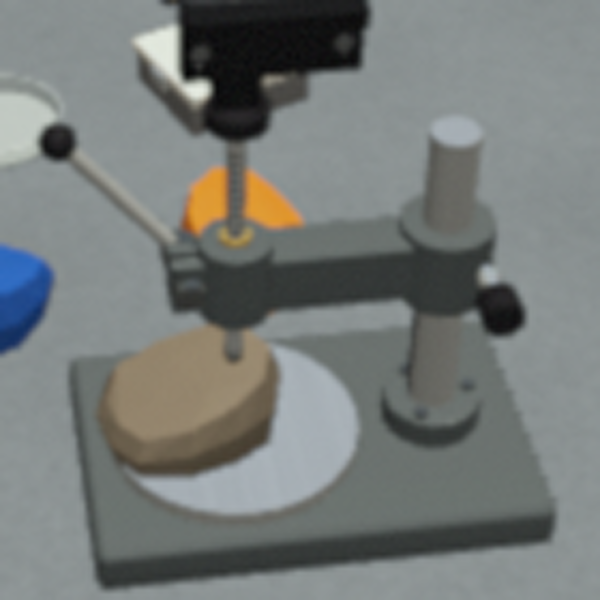

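The foot stands on the stone in the picture (crop 233,355). The implied thickness is about 42.6 mm, inside the 25–44 mm range. One more light press confirms it.

Request:
move_arm:
  steps:
    - [[0.003, 0, 0], [0, 0, 0]]
    - [[0.005, 0, 0], [0, 0, 0]]

```text
time: 6.1
tool_pos: [0.6105, 0.0062, 0.2516]
eef_rot: [-0.707, -0.006, 0.707, -0.006]
ft_force: [-2.2, 0.6, 5.5]
width: 0.0006
```

Run:
```python
from plant import *
from h import *
for i in range(2):
    s=state();print(s["time"],np.round(s["ft_force"],2),np.round(s["tool_pos"],4));f=grab_frame("wrist")
s=state();print(s["time"],np.round(s["ft_force"],2),np.round(s["tool_pos"],4))
```

```text
6.1 [-2.18  0.55  5.53] [0.6105 0.0062 0.2516]
6.15 [-2.18  1.22  5.3 ] [0.6105 0.0062 0.2516]
6.2 [-1.58 -0.37  6.51] [0.6105 0.0062 0.2516]
```

Contact is firm: no further travel, about 5.8 N in total, so about 3 N on the stone. I lift off and go over to the ball.

Request:
move_arm:
  steps:
    - [[-0.1, 0, 0], [0, 0, 0]]
    - [[-0.25, 0, 0], [0, 0, 0]]
    - [[-0.25, -0.1, 0.4], [0, 0, 0]]
    - [[-0.25, -0.17, 0.83], [0, 0, 0]]
    - [[-0.25, -0.17, 0.83], [0, 0, 0]]

```text
time: 6.82
tool_pos: [0.524, 0.0226, 0.2772]
eef_rot: [-0.706, -0.007, 0.708, -0.006]
ft_force: [0.3, -0.6, -0.2]
width: 0.0005
```

Run:
```python
from plant import *
from h import *
plan(state(),(.528,.0238,.24))
for n in("side","wrist"):
    f=grab_frame(n);cv2.imwrite(f"pics/{n}3.png",f["pixels"])
s=cv2.imread("pics/side3.png");cv2.imwrite("pics/cs3.png",cv2.resize(s[160:320,240:400],(600,600),interpolation=cv2.INTER_CUBIC))
```

```text
pos [0.524  0.0226 0.2772] F [ 0.29 -0.57 -0.17] w 0.0005 t 6.825
tool shift (fs=0.1): [ 0.3716 -0.0109 -0.0411]
turn 1 [-9.999e-01 -6.000e-04  1.700e-03]
turn -1 [0.0001 0.0011 0.0004]
axes
 [[-0.003  0.018 -1.   ]
 [ 0.001 -1.    -0.018]
 [-1.    -0.001  0.003]] q [-1.700e-01  3.380e-01  1.623e+00  1.000e-03  1.185e+00  1.382e+00]
```

View pics/cs3.png

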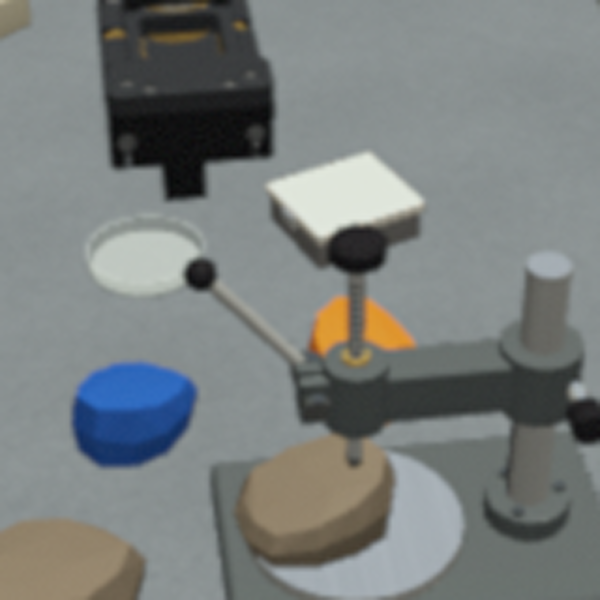

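View pics/wrist3.png

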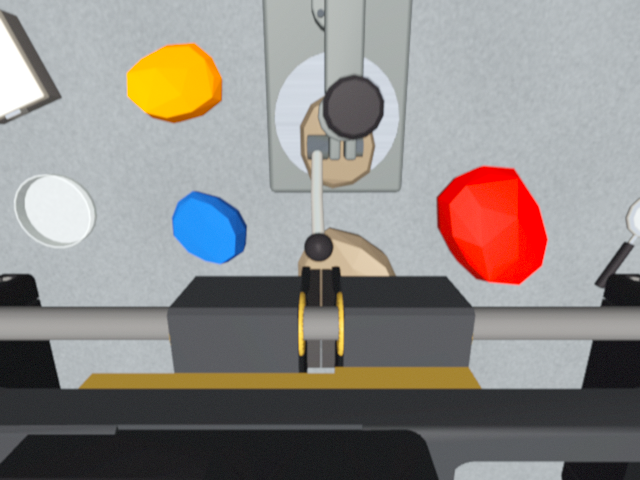

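The rod stayed at its height, and the fingertip is above and slightly outboard of the ball (wrist 318,246). I descend and follow the arc.

Request:
move_arm:
  steps:
    - [[0.2, -0.008, -0.01], [0, 0, 0]]
    - [[0.42, -0.008, -0.03], [0, 0, 0]]
    - [[0.42, -0.008, -0.03], [0, 0, 0]]

```text
time: 7.3
tool_pos: [0.5318, 0.0222, 0.2346]
eef_rot: [-0.707, -0.006, 0.707, -0.006]
ft_force: [0.6, 1.2, 0.2]
width: 0.0007
```

Request:
move_arm:
  steps:
    - [[0.04, 0, 0.01], [0, 0, 0]]
    - [[0.08, 0, 0.05], [0, 0, 0]]
    - [[0.12, 0, 0.085], [0, 0, 0]]
    - [[0.16, 0, 0.115], [0, 0, 0]]

```text
time: 7.8
tool_pos: [0.5192, 0.0217, 0.2207]
eef_rot: [-0.706, -0.006, 0.708, -0.007]
ft_force: [-5.9, -0.8, 11.7]
width: 0.0009
```

Request:
move_arm:
  steps:
    - [[0.04, 0, 0.04], [0, 0, 0]]
    - [[0.08, 0, 0.075], [0, 0, 0]]
    - [[0.12, 0, 0.105], [0, 0, 0]]
    - [[0.16, 0, 0.13], [0, 0, 0]]
    - [[0.2, 0, 0.16], [0, 0, 0]]

```text
time: 8.43
tool_pos: [0.5034, 0.0213, 0.2019]
eef_rot: [-0.707, -0.006, 0.707, -0.007]
ft_force: [-2.5, -0.1, 6.3]
width: 0.0005
```

Run:
```python
from plant import *
from h import *
plan(state(),(.4965,.0233,.180))
f=grab_frame("side");s=f["pixels"];cv2.imwrite("pics/cs4.png",cv2.resize(s[160:320,240:400],(600,600),interpolation=cv2.INTER_CUBIC))
```

```text
pos [0.5034 0.0213 0.2019] F [-2.53 -0.1   6.25] w 0.0005 t 8.425
tool shift (fs=0.1): [ 0.2193 -0.0211  0.0685]
turn 1 [-9.999e-01  4.000e-04  6.000e-04]
turn -1 [ 0.0001  0.0004 -0.0002]
axes
 [[-0.001  0.018 -1.   ]
 [-0.001 -1.    -0.018]
 [-1.     0.001  0.001]] q [-1.790e-01  4.060e-01  1.763e+00 -1.000e-03  9.730e-01  1.374e+00]
```

View pics/cs4.png

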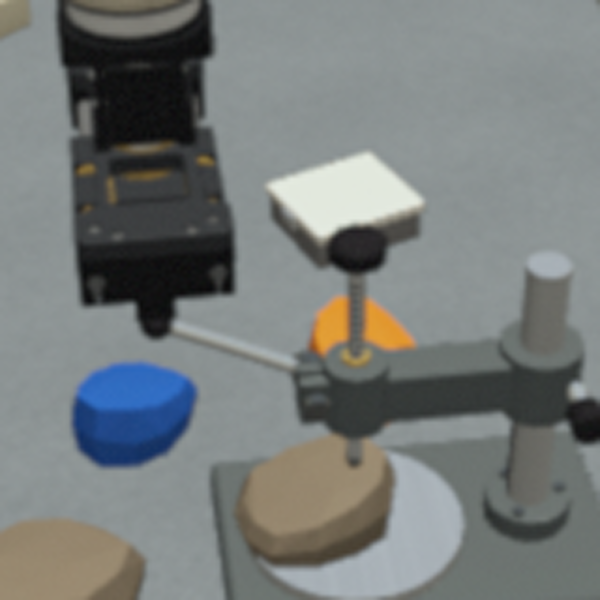

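The fingertip is on the ball (crop 155,320), the lever is swinging and the rod is unmoved. Continuing.

Request:
move_arm:
  steps:
    - [[0.04, 0, 0.02], [0, 0, 0]]
    - [[0.08, 0, 0.035], [0, 0, 0]]
    - [[0.12, 0, 0.045], [0, 0, 0]]
    - [[0.16, 0, 0.06], [0, 0, 0]]
    - [[0.2, 0, 0.065], [0, 0, 0]]

```text
time: 9.1
tool_pos: [0.4954, 0.0212, 0.1819]
eef_rot: [-0.706, -0.006, 0.709, -0.007]
ft_force: [-3.7, 0.1, 5.6]
width: 0.0004
```

Request:
move_arm:
  steps:
    - [[0.04, 0, 0.01], [0, 0, 0]]
    - [[0.08, 0, 0.02], [0, 0, 0]]
    - [[0.12, 0, 0.03], [0, 0, 0]]
    - [[0.16, 0, 0.03], [0, 0, 0]]

```text
time: 9.6
tool_pos: [0.4913, 0.0211, 0.1661]
eef_rot: [-0.705, -0.006, 0.709, -0.007]
ft_force: [-5.1, -0.1, 6.3]
width: 0.0003
```

Request:
move_arm:
  steps:
    - [[0.04, 0, 0], [0, 0, 0]]
    - [[0.08, 0, 0], [0, 0, 0]]
    - [[0.12, 0, 0], [0, 0, 0]]

```text
time: 9.98
tool_pos: [0.49, 0.0211, 0.1542]
eef_rot: [-0.704, -0.007, 0.71, -0.007]
ft_force: [-5.0, -1.4, 6.3]
width: 0.0006
```

Request:
move_arm:
  steps:
    - [[0.02, 0, 0], [0, 0, 0]]
    - [[0.04, 0, 0], [0, 0, 0]]

```text
time: 10.22
tool_pos: [0.4898, 0.0211, 0.1506]
eef_rot: [-0.704, -0.007, 0.711, -0.007]
ft_force: [-3.7, 0.4, 7.4]
width: 0.0006
```

Request:
move_arm:
  steps:
    - [[0.015, 0, 0], [0, 0, 0]]
    - [[0.03, 0, 0], [0, 0, 0]]

```text
time: 10.48
tool_pos: [0.4897, 0.021, 0.1482]
eef_rot: [-0.704, -0.007, 0.711, -0.007]
ft_force: [-2.7, 0.6, 6.9]
width: 0.0003
```

Request:
move_arm:
  steps:
    - [[0.01, 0, 0], [0, 0, 0]]
    - [[0.02, 0, 0], [0, 0, 0]]

```text
time: 10.72
tool_pos: [0.4898, 0.0211, 0.1473]
eef_rot: [-0.704, -0.007, 0.711, -0.007]
ft_force: [-5.2, 0.5, 16.3]
width: 0.0008
```

Request:
move_arm:
  steps:
    - [[0.01, 0, 0], [0, 0, 0]]
    - [[0.013, 0, 0], [0, 0, 0]]

```text
time: 10.98
tool_pos: [0.4898, 0.0211, 0.1474]
eef_rot: [-0.704, -0.007, 0.71, -0.008]
ft_force: [-4.9, 0.7, 14.5]
width: 0.0001
```

Request:
move_arm:
  steps:
    - [[-0.15, 0, 0.01], [0, 0, 0]]
    - [[-0.5, 0, 0.2], [0, 0, 0]]
    - [[-0.9, 0, 0.4], [0, 0, 0]]
    - [[-0.9, 0, 0.4], [0, 0, 0]]

```text
time: 11.48
tool_pos: [0.4523, 0.0201, 0.2404]
eef_rot: [-0.706, -0.006, 0.708, -0.008]
ft_force: [0.3, 1.2, 0.4]
width: 0.0006
```

Run:
```python
from plant import *
from h import *
s=state();print(s["time"],s["tool_pos"],s["ft_force"],s["qd"])
for n in("side","top"):
    f=grab_frame(n);cv2.imwrite(f"pics/{n}5.png",f["pixels"])
s=cv2.imread("pics/side5.png");cv2.imwrite("pics/cs5.png",cv2.resize(s[200:340,270:410],(600,600),interpolation=cv2.INTER_CUBIC))
m=(s[220:300,260:330].max(2)<35).astype(np.uint8);k,l,st,c=cv2.connectedComponentsWithStats(m)
print([(st[i].tolist(),c[i]+[260,220]) for i in range(1,k) if st[i,4]>8])
S=np.load("pics/side0.npz")
for q in(0.9,1.0,1.1,1.15):
    a=np.radians(60)-q;p=(.612-.024-.095*np.cos(a)-.0003,.0238,.14+.095*np.sin(a));print(q,proj(S,p))
a=cv2.imread("pics/side0.png");d=cv2.absdiff(a,s).max(2)
print("stone area diff",d[280:312,300:332].max(), (d[280:312,300:332]>25).sum())
```

```text
11.475 [0.45228807 0.02007226 0.24038998] [0.25910645 1.19622164 0.41805425] [-6.65227793e-05  6.20304791e-02  1.53175510e-02  2.37003633e-03
 -3.87299891e-02  3.77347743e-03]
[([0, 0, 7, 3, 21], array([263., 221.])), ([68, 5, 2, 5, 9], array([328.55555556, 227.22222222])), ([15, 46, 6, 4, 15], array([277.33333333, 267.86666667]))]
0.9 (np.float64(277.28529580591805), np.float64(257.59712905611104))
1.0 (np.float64(277.13904088685644), np.float64(261.13390237153595))
1.1 (np.float64(277.4445019762065), np.float64(264.6096645122786))
1.15 (np.float64(277.76332876498543), np.float64(266.31392461624137))
stone area diff 20 0
```

View pics/cs5.png

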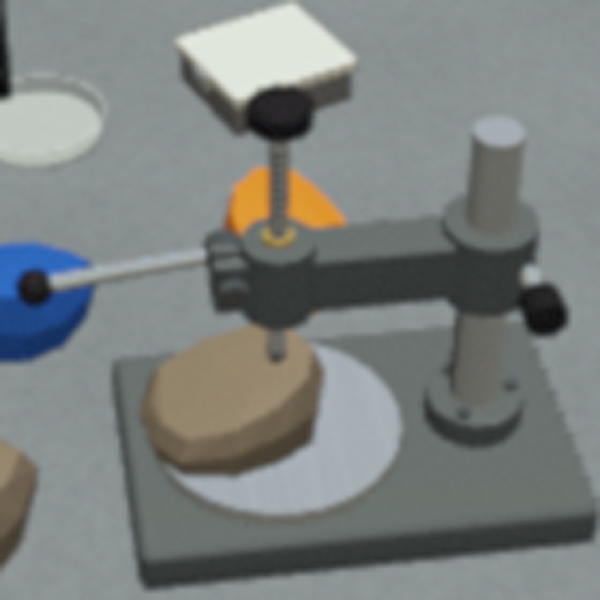

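View pics/top5.png

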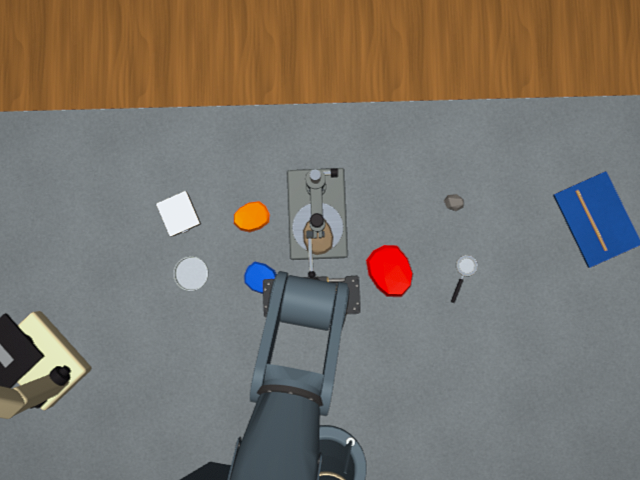

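The lever ball is at side (277,267), the projection for about 1.15 rad. The foot is on the stone (crop 277,353), the stone and bystanders are unmoved, and the arm is clear.

```bash
python3 -c "
from plant import *
print(sign_off())"
```

```text
the job is handed in; nothing more can be done
None
```

The stop rod is resting on the stone and locked, and I handed the job in at about 11.5 s of robot time.

- **Rod and stone:** I pushed the knob down with shut fingertips until the wrist force rose from the 2–3 N bush drag to 4.6–6.8 N. That puts about 2–4 N on the stone. A second light press gave no further travel. The foot height implies a stone thickness there of about 42.6 mm.
- **Lever:** I followed the ball round its arc until the force jumped to about 16 N with no more travel. The tool height was 0.1473 m, against 0.1476 m predicted for the stop. The side image afterwards puts the ball where 1.15 rad projects.
- **Last checks:** The foot is on the stone. The stone shows no image change against the first picture, and the other items look unmoved. The arm is clear, with wrist force back near zero.
- **Disagreements:**
  - The first two-view height of the knob read about 8 mm low, because I had marked the middle of the knob rather than its top. Touching it settled this.
  - Pushing on the ball briefly peaked at about 12 N early in the swing, above the stated 4–9 N, from sideways friction.

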